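Roll a round bar into a V-block and slide it up to the end stop

ROBOT

A 7-joint arm with a two-finger parallel gripper is mounted at the origin on the work surface; the furniture and walls round the work are solid. World frame = base frame: x ahead of the robot, y to its left, z up, the work surface at z = 0. Lengths are in m, angles in rad, forces in N, time in s.
With the tool pointing down it reaches from about 0.4 to 0.875 m from the base axis. Payload 19.3 kg.
Tool frame: the origin (TCP) lies at the very end of the fingers, on their centre line; the grasp point (between the pads) lies bot.grasp_offset behind it (bot.grasp_offset is the distance from the TCP to the grasp point, in m); z points along the fingers, y is the direction in which the jaws open and shut (so a half turn about z gives the same grasp; the last joint's range is limited). The gripper opens to 85 mm and grips with 20 to 120 N. Pads are 22 mm wide; open, the fingers measure 114 mm over their backs; the gripper's body (76 mm by 85 mm) begins 54 mm behind the grasp point. The pads swing forward as they close: fully open they stand 13 mm farther back than shut.
Start: joints at [-1.182, 0.521, -0.036, 1.599, 0.021, 1.021, -0.113], TCP at [0.277, 0.56, 0.231] pointing down, gripper open.
Joint ranges: [-2.91, 2.91], [-0.3, 2.13], [-1.5, 1.42], [0.17, 2.43], [-1.26, 4.41], [0.16, 1.93], [-2.52, 2.52]. Speed limits (rad/s): [1.89, 1.89, 2.39, 2.39, 3.01, 3.01, 3.01].

INTERFACE

Orientations are given as [roll, pitch, yaw] about the fixed x, y, z axes, in that order (R = Rz(yaw) Ry(pitch) Rx(roll)).
In Python, from workcell import bot gives the robot as it stands. The module is installed in compiled form; this text tells all that it offers.
- The arm moves only by the shell command python3 -m handwheel 'ROWS' [OPENING] [FORCE]. ROWS is JSON, a list of rows, each a list of 6 numbers: the shift along the tool's x, y, z as a fraction of full scale, then the turn, a rotation vector about the tool's x, y, z as a fraction of full scale. In form: [[x, y, z, rx, ry, rz], ...]. A call has 1 to 8 rows; each row shifts and turns the commanded pose from where the row before left it, along the tool's axes as they then stand; what a row does not reach is not made up. Full scale, the value 1, is 0.025 m for a shift and 360 degrees for a turn. A row lasts 1/8 s, in which the tool goes at most 62.5 mm and 10.7 degrees, less where a joint would pass 70% of its speed; a pose out of reach is approached as far as the arm can. A call with a number of a shift or a turn outside -1 to 1 is refused whole. A call with a gripper value outside its range is refused whole. OPENING is the closure, from -1 (fully open) to 1 (shut), set as the call begins (- or left out, the last holds). The fingers move at their own pace and stop on an object; FORCE is the grip in N (left out, the last holds). Time passes only in rows, so rows that do not move let the fingers close. It gives the time, the measured TCP pose, the force and the opening at its end, in the units of the state.
- bot.observe(): the state, without advancing time (a new reading comes with each control period).
- bot.grab_frame(name): name is "scene" or "top" or "wrist"; returns a dict with "pixels" (384x512x3 uint8, blue, green, red), "vertical_fov" (degrees; the focal length in pixels is half the picture's height over the tangent of half this angle, whatever the lens; pixels are square), "cx", "cy" (the principal point, pixels), "R" (3x3) and "t" (3): a world point X has camera coordinates R X + t. Camera axes: x right, y down, z forward; pixel columns grow to the right and rows downward; lengths in m; the calibration is good to about 2 mm. A picture is of the moment at which its call begins. There is no depth.
- bot.job_done(): hands the job in, once; it reports no verdict.
Trained networks look in a picture, given as the dict that the camera call returned (one of the last four; its "shot" number tells which), for a name from the list of things; names that differ only in an ending like _2 or _b are one class to them, and where a whole thing is asked for, a point or a joint stands for the part that bears it (a point fixed in the world has none). Each returns a list of dicts, best first, with "score" (0 to 1); they miss things now and then, are a little off and sometimes report something else, mostly with a low value. They report only what shows in the picture. A call takes as long as a camera call.
- bot.trace(picture, thing): "region" (384x512 bool, what is visible of it) and "point" ([column, row] in pixels, amid what is visible of it).
The state is a dict: "clock": time; "qpos": joint angles; "qd": joint speeds; "joint_efforts": joint torques, N m; "position": TCP position; "tool_rot": TCP orientation; "force": force on the tool from outside, world axes, zero at the start; "moment": the same for the moment, N m; "grip_width": finger opening in m.
Only numpy, scipy, OpenCV 4.12 (cv2) and the standard library are available. Lean on these libraries where they do the work, as an engineer would, in place of code of your own. Each camera call takes 0.05 s, during which the arm holds its last target.

TASK

Roll the round aluminium bar along the bench by pushing on its side, up the ramp and down into the groove of the steel V-block, leaving a gap to the end stop. Then push on the near end of the bar so that it slides along the groove until its far end rests against the stop. Do not pick the bar up at any time, and leave the other things where they are.

Things in the scene. Friction and masses are not known exactly. Their poses are not given: they have to be found in the camera images.
- bar: Plain solid round aluminium bar, diameter 35 mm, length 170 mm, about 0.44 kg, smooth, lying loose on the bench to the left of the V-block and free to roll. Origin at the middle of the bar, on its axis (17.5 mm above what it lies on). Its own x axis runs along the bar (half-length 85 mm); its y and z axes turn as it rolls.
- v_block: Steel V-block fixed to the bench; place and yaw vary. Origin on the bench right below the middle of the groove; x runs along the groove away from the robot, y square to it towards the ramp and the bar, z up. Block and ramp span x = -75 to +75 mm. At the start the bar's middle is at x = -40 to -15, y = +160 to +220 mm in this frame, up to 0.1 rad out of parallel with the groove.
- groove (a point): Where the middle of the bar comes to lie when it is seated and against the stop: 24.4 mm above the V-block's origin. The groove is a V with flanks 35 degrees from level, its bottom line 3 mm above the bench at y = 0. Beyond it an upright fence (face at y = -24 mm, 36 mm high) keeps the bar from rolling too far; a low foot with two screws lies behind the fence, to y = -69 mm.
- ramp_foot (a point): Middle of the ramp's lower edge, on the bench at y = +68 mm of the V-block. From here the ramp rises to a crest 12.5 mm high at y = +15 mm, from where the bar drops into the groove.
- end_stop (a point): Middle of the working face of the end stop: an upright steel plate beyond the far end of the groove, face at x = +85 mm of the V-block, facing back along the groove, 44 mm wide, 40 mm high, this point 24.4 mm above the bench. An arm 4 mm thick below the bar carries it.
- parts_tin: Bystander: round grey parts tin, 60 mm across, 26 mm high, right of the middle of the bench; origin under its centre.
- driver: Bystander: screwdriver 140 mm long, 22 mm thick, lying at the right; origin under its centre.
- movement_b: Bystander: black square clock movement 56x56x32 mm, at the left beyond the bar; origin under its centre.
- cell: Bystander: upright battery cell, 27 mm across, 50 mm high, at the left beyond the bar; origin under its centre.

How it is judged:
On the way, in this order (a step that is already met when the one before it is completed fails the run):
1. the bar has rolled at least a good part of a quarter turn on the bench, before the ramp (angle between bar's own z axis and vertical above 1.1 rad and y of bar in the frame of v_block above 0.075 m and height (world z) of bar below 0.022 m), for 0.02 s.
2. the bar lies in the groove, still at least 5 mm short of the end stop (y of bar in the frame of v_block between -0.003 and 0.003 m and z of bar in the frame of v_block between 0.0215 and 0.027 m and angle between the x axis of bar and the x axis of v_block, either way round below 0.05 rad and x of bar in the frame of v_block below -0.005 m), for 0.2 s.
At the end, for the whole second after the job is handed in: The bar lies at rest in the groove: axis within 3 mm of the groove's middle line, at seated height (21.5 to 27 mm), parallel to it within 0.05 rad, with its end within 3 mm of the stop (y of bar in the frame of v_block between -0.003 and 0.003 m and z of bar in the frame of v_block between 0.0215 and 0.027 m and angle between the x axis of bar and the x axis of v_block, either way round below 0.05 rad and x of bar in the frame of v_block between -0.003 and 0.003 m and linear speed of bar below 0.01 m/s); the robot touches nothing.
It fails at once if the bar is lifted off the bench (more than 10 mm, off the block) (y of bar in the frame of v_block above 0.08 m and height (world z) of bar above 0.0275 m).
It fails at once if the bar is lifted (axis more than 48 mm above the bench) (height (world z) of bar above 0.048 m).
It fails at once if another loose thing is moved more than 20 mm (distance of any of parts_tin, driver, movement_b, cell from where it was at the start of the episode above 0.02 m).
It also fails if it takes over 56 s, if anything falls off the work surface, if the arm or the gripper's body presses on something with over 40 N, if the wrist force passes 120 N, or if a joint passes its speed limit or range.

## Working session

There is one attempt and no reset: what is moved stays moved. The work goes in short steps, Python scripts to look and compute and a shell command to move; the robot and the scene stay as the last step left them, time stands still between calls to the robot, and variables do not carry over. Pictures are saved under pics/ and viewed, and the job is handed in when it is done.

```bash
mkdir -p pics; cat > h.py <<'E'
import numpy as np, cv2
from workcell import bot
def ray(f,p):
    F=192/np.tan(np.radians(f["vertical_fov"])/2)
    d=np.array([(p[0]-f["cx"])/F,(p[1]-f["cy"])/F,1.]); R=np.array(f["R"]);t=np.array(f["t"])
    return -R.T@t, R.T@d
def onz(f,p,z):
    o,d=ray(f,p); return o+d*(z-o[2])/d[2]
def proj(f,X):
    F=192/np.tan(np.radians(f["vertical_fov"])/2)
    c=np.array(f["R"])@np.array(X)+np.array(f["t"]); return np.array([f["cx"]+F*c[0]/c[2],f["cy"]+F*c[1]/c[2]])
E
python3 - <<'E'
from h import *
s=bot.observe(); print({k:np.round(v,3) for k,v in s.items()}, bot.grasp_offset)
for n in ["scene","top"]:
    f=bot.grab_frame(n); cv2.imwrite(f"pics/{n}0.png",f["pixels"])
    print(n,f["vertical_fov"],np.round(f["R"],3).tolist(),np.round(f["t"],3))
    for t in ["bar","v_block","ramp_foot","end_stop","movement_b","cell","parts_tin","driver"]:
        r=bot.trace(f,t)
        if r:
            m=r[0]["region"].astype(np.uint8); print(t,round(r[0]["score"],2),np.round(r[0]["point"],1),len(r))
            c=max(cv2.findContours(m,0,2)[0],key=cv2.contourArea)
            print("  ", [np.round(onz(f,p,.0175 if t=="bar" else .0),3)[:2].tolist() for p in cv2.boxPoints(cv2.minAreaRect(c))], np.round(onz(f,r[0]["point"],0.0175),3))
E
```

```text
{'clock': np.float64(0.0), 'qpos': array([-1.182,  0.522, -0.036,  1.6  ,  0.021,  1.021, -0.113]), 'qd': array([ 0.   ,  0.   , -0.001, -0.   ,  0.003,  0.001, -0.001]), 'joint_efforts': array([ 0.0000e+00, -9.2709e+01,  1.9800e+00, -3.6996e+01,  1.8000e-02,
        8.0000e-03, -0.0000e+00]), 'position': array([0.277, 0.56 , 0.231]), 'tool_rot': array([-3.14 ,  0.   ,  2.683]), 'force': array([-0.244,  0.135, -0.526]), 'moment': array([ 0.007, -0.073, -0.01 ]), 'grip_width': np.float64(0.086)} 0.0187
scene 55.747748092496785 [[0.583, -0.813, -0.013], [-0.479, -0.33, -0.813], [0.656, 0.48, -0.582]] [-0.268  0.307  0.889]
bar 0.65 [229.  178.4] 1
   [[0.502, 0.24], [0.695, 0.214], [0.655, 0.163], [0.472, 0.191]] [0.584 0.214 0.017]
v_block 0.59 [270.7 198.7] 1
   [[0.53, 0.109], [0.759, 0.064], [0.649, -0.06], [0.449, -0.008]] [0.566 0.013 0.017]
ramp_foot 0.76 [270.  199.1] 1
   [[0.533, 0.108], [0.763, 0.07], [0.656, -0.055], [0.454, -0.01]] [0.563 0.014 0.017]
end_stop 0.77 [271.5 197.5] 1
   [[0.53, 0.112], [0.757, 0.063], [0.643, -0.062], [0.446, -0.008]] [0.573 0.015 0.017]
move
[... 725 characters left out ...]
4.8] 1
   [[0.52, 0.113], [0.701, 0.076], [0.672, -0.061], [0.491, -0.022]] [0.576 0.021 0.017]
ramp_foot 0.74 [255.6 162.4] 1
   [[0.521, 0.113], [0.701, 0.074], [0.669, -0.064], [0.49, -0.022]] [0.582 0.027 0.017]
end_stop 0.92 [257.5 160.9] 2
   [[0.522, 0.113], [0.701, 0.074], [0.67, -0.062], [0.492, -0.021]] [0.587 0.021 0.017]
movement_b 0.63 [255.4 164.2] 2
   [[0.519, 0.113], [0.703, 0.076], [0.674, -0.063], [0.491, -0.024]] [0.577 0.028 0.017]
parts_tin 0.9 [358.1 233.7] 2
   [[0.342, -0.222], [0.403, -0.225], [0.401, -0.29], [0.34, -0.287]] [ 0.378 -0.25   0.017]
driver 0.64 [374.2 194.6] 2
   [[0.494, -0.266], [0.51, -0.339], [0.491, -0.343], [0.474, -0.27]] [ 0.485 -0.3    0.017]
```

```bash
python3 - <<'E'
import cv2
a=cv2.imread("pics/top0.png")[60:260,100:360]; cv2.imwrite("pics/topc.png",cv2.resize(a,None,fx=3,fy=3,interpolation=2))
a=cv2.imread("pics/scene0.png")[80:280,130:390]; cv2.imwrite("pics/scenec.png",cv2.resize(a,None,fx=3,fy=3,interpolation=2))
E
```

```text
(no output)
```

View pics/topc.png

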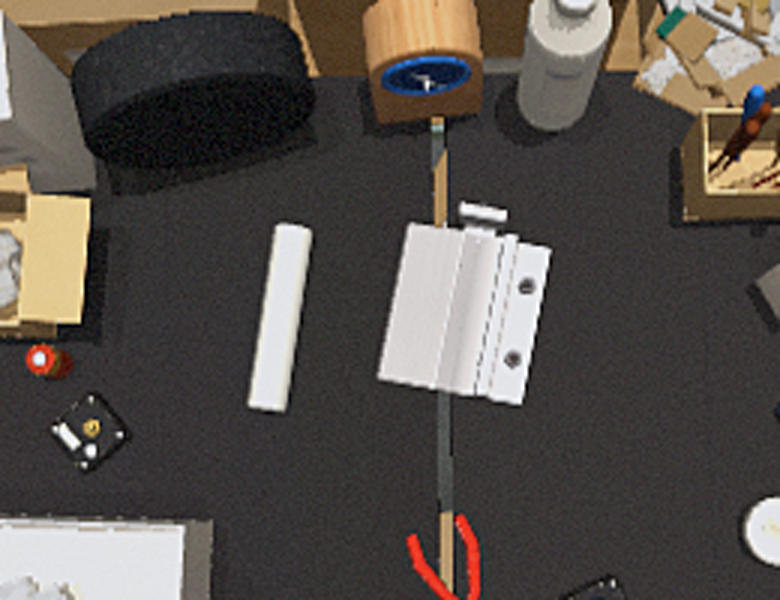

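View pics/scenec.png

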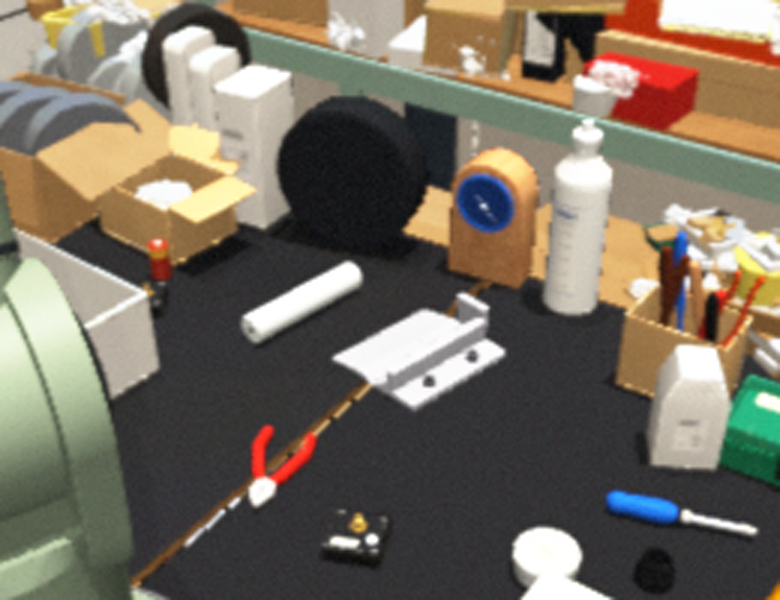

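```bash
cat >> h.py <<'E'
def w2(p,pose):
    x,y,a=pose; c,s=np.cos(a),np.sin(a); return np.array([x+c*p[0]-s*p[1],y+s*p[0]+c*p[1],p[2]])
E
python3 - <<'E'
from h import *
from scipy.optimize import least_squares
f=bot.grab_frame("top")
P=[(.075,.068,0),(-.075,.068,0),(.075,-.069,.004),(-.075,-.069,.004)]
U=[(408,223),(379,379),(551,246),(522,405)]
U=[((u+.5)/3+100-.5,(v+.5)/3+60-.5) for u,v in U]
r=least_squares(lambda q:np.concatenate([proj(f,w2(p,q))-u for p,u in zip(P,U)]),[.58,.02,-.2])
print(r.x,r.fun.round(2)); v=r.x
a=cv2.resize(f["pixels"][60:260,100:360],None,fx=3,fy=3,interpolation=2)
def dot(p,c=(0,0,255)):
    q=(proj(f,w2(p,v))-[100,60]+.5)*3-.5; cv2.circle(a,tuple(int(k) for k in q.round()),2,c,-1)
for p in P+[(s*.075,.015,.0125) for s in(1,-1)]+[(s*.075,0,.003) for s in(1,-1)]+[(s*.075,-.024,.036) for s in(1,-1)]+[(.085,s*.022,.04) for s in (1,-1)]: dot(p)
m=bot.trace(f,"bar")[0]["region"].astype(np.uint8)
# bar fit: silhouette: far/near ends of axis
def sil(q):
    pts=[]
    for e in(-.085,.085):
        for th in np.linspace(0,2*np.pi,24): 
            pts.append(proj(f,w2((e,.0175*np.cos(th),.0175+.0175*np.sin(th)),q)))
    h=cv2.convexHull(np.array(pts,np.float32)); k=np.zeros((384*4,512*4),np.uint8); cv2.fillConvexPoly(k,((h+.5)*4-.5).round().astype(int),1); return cv2.resize(k.astype(float),(512,384),interpolation=3)
from scipy.optimize import minimize
b=minimize(lambda q:np.abs(sil([q[0],q[1],q[2]])-m).sum(),[.579,.2,-.135],method="Nelder-Mead",options=dict(initial_simplex=[[.579,.2,-.135],[.584,.2,-.135],[.579,.205,-.135],[.579,.2,-.1]]))
print("bar",b.x,b.fun,m.sum())
d=b.x[:2]-v[:2];c,s=np.cos(v[2]),np.sin(v[2]);print("bar in v",c*d[0]+s*d[1],-s*d[0]+c*d[1],b.x[2]-v[2])
V=v;v=b.x
for e in(-.085,.085): 
    for y in(-.0175,.0175): dot((e,y,.0175),(0,200,0))
cv2.imwrite("pics/fit.png",a)
g=bot.grab_frame("scene");v=V;f=g
a=cv2.resize(f["pixels"][140:270,190:320],None,fx=4,fy=4,interpolation=2)
for p in P+[(s*.075,.015,.0125) for s in(1,-1)]+[(s*.075,-.024,.036) for s in(1,-1)]+[(.085,s*.022,.04) for s in (1,-1)]:
    q=(proj(f,w2(p,v))-[190,140])*4;cv2.circle(a,tuple(int(k) for k in q.round()),2,(0,0,255),-1)
for p in [(e,y,.0175) for e in(-.085,.085) for y in(-.0175,.0175)]:
    q=(proj(f,w2(p,b.x))-[190,140])*4;cv2.circle(a,tuple(int(k) for k in q.round()),2,(0,200,0),-1)
cv2.imwrite("pics/fit2.png",a)
E
```

```text
[ 0.58085209  0.03004337 -0.20058565] [ 0.05  0.28  0.05 -0.38 -0.34  0.7   0.24 -0.57]
bar [ 0.57847955  0.20087823 -0.15659613] 75.8125 722
bar in v -0.036362671140076575 0.16693692719038575 0.04398951965481171
```

View pics/fit.png

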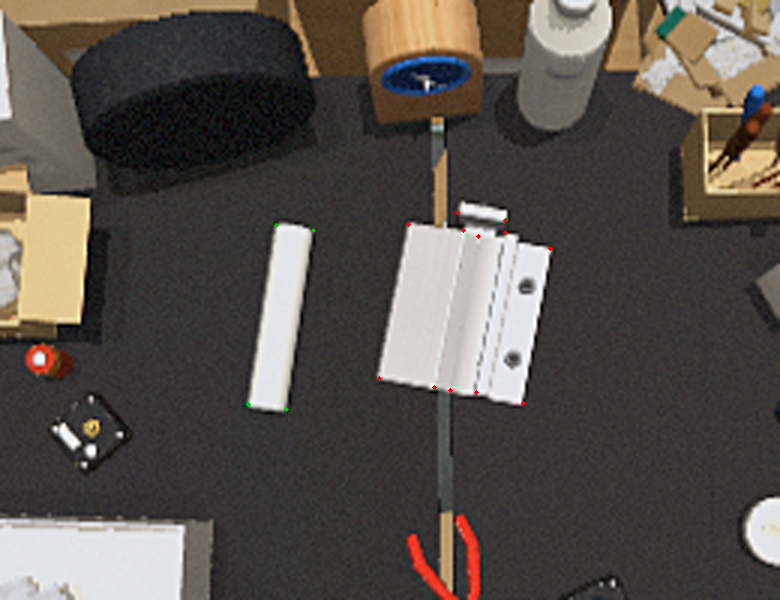

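View pics/fit2.png

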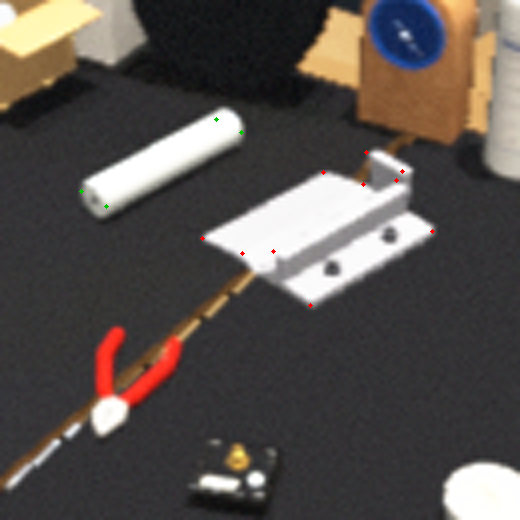

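```bash
python3 -m handwheel '[[-0.985,-0.346,0,0,0,0],[-0.985,-0.346,0,0,0,0],[-0.985,-0.346,0,0,0,0],[-0.985,-0.346,0,0,0,0],[-0.985,-0.346,0,0,0,0],[-0.985,-0.346,0,0,0,0],[-0.985,-0.346,0,0,0,0],[-0.985,-0.346,0,0,0,0]]' -1
python3 -m handwheel '[[-0.985,-0.346,0,0,0,0],[-0.985,-0.346,0,0,0,0],[-0.985,-0.346,0,0,0,0],[-0.985,-0.346,0,0,0,0],[-0.985,-0.346,0,0,0,0],[-0.985,-0.346,0,0,0,0],[-0.985,-0.346,0,0,0,0],[-0.985,-0.346,0,0,0,0]]'
python3 -m handwheel '[[-0.985,-0.346,0,0,0,0.0261],[0,0,0,0,0,0.0261],[0,0,0,0,0,0.0261],[0,0,0,0,0,0.0261],[0,0,0,0,0,0.0261],[0,0,0,0,0,0.0261],[0,0,0,0,0,0.0261],[0,0,0,0,0,0.0261]]'
```

```text
clock: 2.05
position: [0.4234, 0.4104, 0.2314]
tool_rot: [3.141, 0.0, 2.683]
force: [0.3, 0.4, -0.1]
grip_width: 0.0854
clock: 3.05
position: [0.5693, 0.2611, 0.2313]
tool_rot: [3.142, 0.0, 2.683]
force: [-0.8, -0.2, -0.1]
grip_width: 0.0854
clock: 4.05
position: [0.587, 0.2432, 0.2313]
tool_rot: [-3.142, -0.0, 1.366]
force: [0.0, 0.8, 0.2]
grip_width: 0.0854
```

```bash
python3 -m handwheel '[[0,0,1,0,0,-0.0006],[0,0,1,0,0,0],[0,0,1,0,0,0],[0,0,1,0,0,0],[0,0,1,0,0,0],[0,0,1,0,0,0],[0,0,1,0,0,0],[0,0,0.8,0,0,0]]'
python3 - <<'E'
from h import *
f=bot.grab_frame("scene"); a=f["pixels"][80:240,150:350]; cv2.imwrite("pics/d1.png",cv2.resize(a,None,fx=4,fy=3.75*1,interpolation=2))
f=bot.grab_frame("wrist"); cv2.imwrite("pics/w1.png",f["pixels"])
E
```

```text
clock: 5.05
position: [0.5869, 0.2431, 0.0352]
tool_rot: [-3.141, 0.0, 1.375]
force: [-0.4, 0.3, 0.3]
grip_width: 0.0852
```

View pics/d1.png

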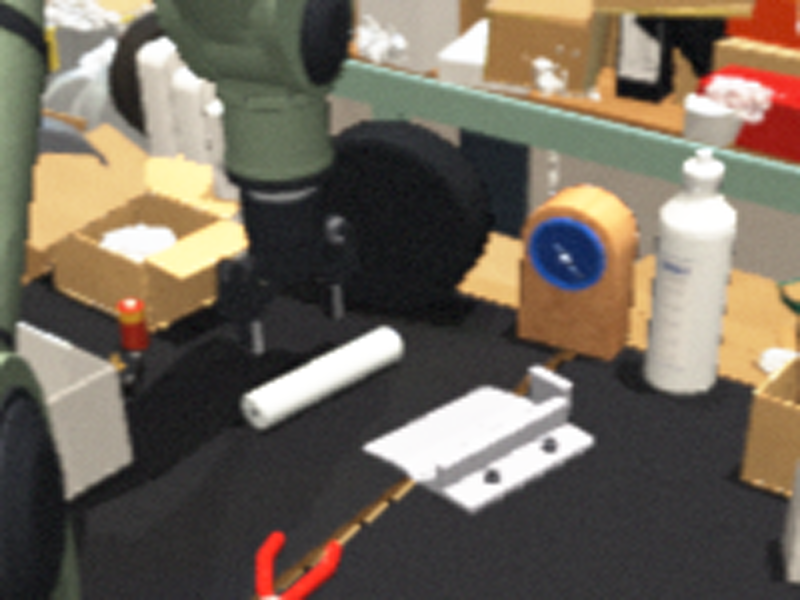

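View pics/w1.png

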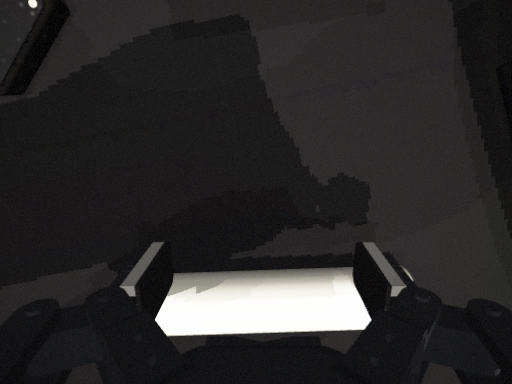

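```bash
python3 - <<'E'
from h import *
f=bot.grab_frame("scene");p=np.array(bot.observe()["position"]);v=[p[0],p[1],-.2]
for s,u in((-1,(258,353)),(1,(339,317))):
    print("pix",150+u[0]/4,80+u[1]/3.75)
    for z in(.03,.04,.05,.06): print(z,proj(f,w2((s*.045,-.0,z),v)).round(1))
E
```

```text
pix 214.5 174.13333333333333
0.03 [213.9 177.4]
0.04 [213.6 175.2]
0.05 [213.4 172.9]
0.06 [213.2 170.6]
pix 234.75 164.53333333333333
0.03 [232.5 168.6]
0.04 [232.3 166.3]
0.05 [232.2 164.1]
0.06 [232.1 161.8]
```

```bash
python3 -m handwheel '[[0,0,0.8,0,0,0.0008],[0,0,0.52,0,0,0],[-0.2,0,0,0,0,0],[-0.1,0,0,0,0,0],[-0.1,0,0,0,0,0],[-0.1,0,0,0,0,0],[-0.1,0,0,0,0,0],[-0.1,0,0,0,0,0]]'
python3 -m handwheel '[[-0.1,0,0,0,0,0],[-0.1,0,0,0,0,0],[-0.1,0,0,0,0,0],[-0.1,0,0,0,0,0],[-0.1,0,0,0,0,0],[-0.1,0,0,0,0,0],[-0.1,0,0,0,0,0],[-0.1,0,0,0,0,0]]'
cat > look.py <<'E'
from h import *
import sys
V=[.5809,.0300,-.2006]
def toV(p):
    d=np.array(p[:2])-V[:2];c,s=np.cos(V[2]),np.sin(V[2]);return np.array([c*d[0]+s*d[1],-s*d[0]+c*d[1]])
s=bot.observe();print(s["clock"],"tcp in v",toV(s["position"]).round(4),s["position"][2].round(4),np.array(s["tool_rot"]).round(3))
z=float(sys.argv[2]) if len(sys.argv)>2 else .0175
f=bot.grab_frame("top");r=bot.trace(f,"bar")
if r:
    m=r[0]["region"].astype(np.uint8);c=max(cv2.findContours(m,0,2)[0],key=cv2.contourArea);(cx,cy),_,_=cv2.minAreaRect(c)
    b=cv2.boxPoints(cv2.minAreaRect(c)); b=[onz(f,p,z) for p in b]
    e=[b[1]-b[0],b[2]-b[1]];e=max(e,key=np.linalg.norm);print("bar",round(r[0]["score"],2),toV(np.mean(b,0)).round(4),"yaw rel",round((np.arctan(e[1]/e[0])-V[2]),3),"len",np.linalg.norm(e).round(3))
a=cv2.resize(f["pixels"][90:220,160:320],None,fx=5,fy=4.6,interpolation=2)[:,:]
g=bot.grab_frame("scene");b=cv2.resize(g["pixels"][130:230,190:310],None,fx=5,fy=5,interpolation=2)
cv2.imwrite(f"pics/{sys.argv[1]}_t.png",a);cv2.imwrite(f"pics/{sys.argv[1]}_s.png",b)
E
python3 look.py p1
```

```text
clock: 6.2
position: [0.5835, 0.2259, 0.0034]
tool_rot: [3.141, -0.0, 1.37]
force: [0.8, 0.9, 0.5]
grip_width: 0.0851
clock: 7.2
position: [0.5795, 0.2062, 0.0033]
tool_rot: [3.142, 0.0, 1.37]
force: [-1.0, 0.2, 0.5]
grip_width: 0.0855
7.2 tcp in v [-0.0365  0.1724] 0.0033 [3.142 0.    1.37 ]
bar 0.66 [-0.034   0.1438] yaw rel 0.046 len 0.173
```

View pics/p1_s.png

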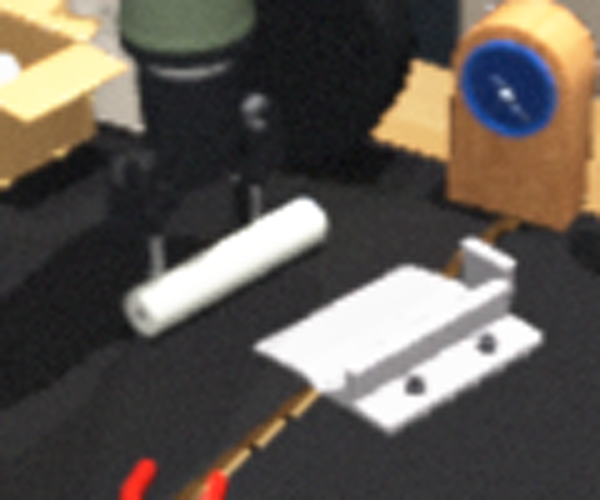

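View pics/p1_t.png

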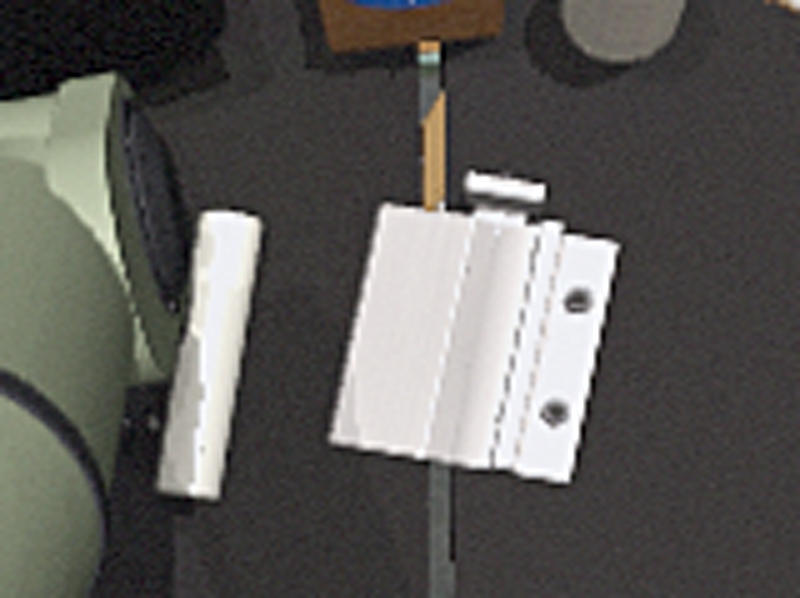

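```bash

python3 -m handwheel '[[-0.15,0,0,0,0,0],[-0.15,0,0,0,0,0],[-0.15,0,0,0,0,0],[-0.15,0,0,0,0,0],[-0.15,0,0,0,0,0],[-0.15,0,0,0,0,0],[-0.15,0,0,0,0,0],[-0.15,0,0,0,0,0]]'
python3 look.py p2
```

```text
clock: 8.35
position: [0.5735, 0.1767, 0.0033]
tool_rot: [-3.142, 0.0, 1.37]
force: [-1.1, -0.1, -0.0]
grip_width: 0.0855
8.35 tcp in v [-0.0365  0.1423] 0.0033 [-3.142  0.     1.37 ]
```

View pics/p2_s.png

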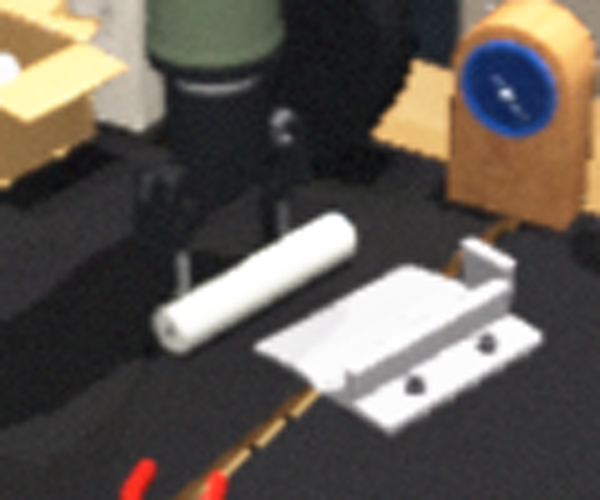

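View pics/p2_t.png

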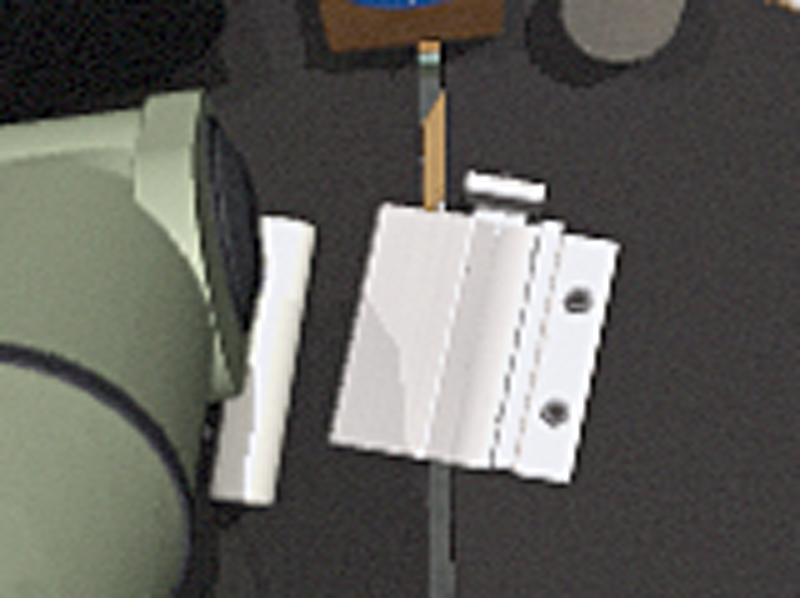

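```bash
cat > edge.py <<'E'
from h import *
V=[.5809,.0300,-.2006]
def toV(p):
    d=np.array(p[:2])-V[:2];c,s=np.cos(V[2]),np.sin(V[2]);return np.array([c*d[0]+s*d[1],-s*d[0]+c*d[1]])
import sys
f=bot.grab_frame("top");cv2.imwrite("pics/e.png",f["pixels"])
z=float(sys.argv[1])
for a in sys.argv[2:]:
    u,v=map(float,a.split(","));print(a,toV(onz(f,(160+u/5-.4,90+v/4.6-.4),z)).round(4))
E
python3 edge.py .0175 315,228 272,503 382,205 330,440
```

```text
315,228 [0.0506 0.1001]
272,503 [-0.1188  0.0924]
382,205 [0.0713 0.0657]
330,440 [-0.0757  0.0678]
```

```bash

python3 -m handwheel '[[-0.15,0,0,0,0,0],[-0.15,0,0,0,0,0],[-0.15,0,0,0,0,0],[-0.15,0,0,0,0,0],[-0.15,0,0,0,0,0],[-0.15,0,0,0,0,0],[-0.15,0,0,0,0,0],[-0.15,0,0,0,0,0]]'
python3 -m handwheel '[[-0.15,0,0,0,0,0],[-0.15,0,0,0,0,0],[-0.15,0,0,0,0,0],[-0.15,0,0,0,0,0],[-0.15,0,0,0,0,0],[-0.15,0,0,0,0,0],[-0.15,0,0,0,0,0],[-0.15,0,0,0,0,0]]'
python3 look.py p3 .022
```

```text
clock: 9.55
position: [0.5675, 0.1473, 0.0033]
tool_rot: [3.142, -0.0, 1.37]
force: [-0.1, 0.2, 0.8]
grip_width: 0.0852
clock: 10.55
position: [0.5615, 0.1181, 0.0033]
tool_rot: [3.142, -0.0, 1.37]
force: [1.5, 4.3, 2.3]
grip_width: 0.0857
10.55 tcp in v [-0.0366  0.0825] 0.0033 [ 3.142 -0.     1.37 ]
bar 0.52 [-0.0776  0.0407] yaw rel 0.183 len 0.019
```

View pics/p3_s.png

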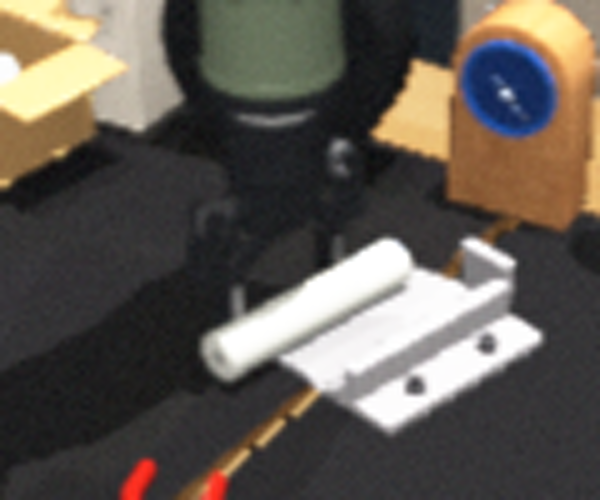

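View pics/p3_t.png

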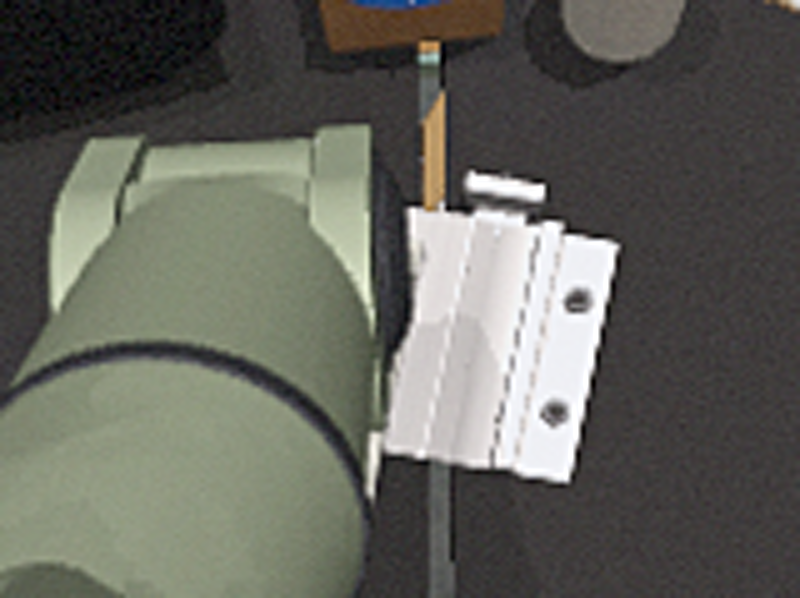

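```bash

python3 -m handwheel '[[-0.15,0,0,0,0,0],[-0.15,0,0,0,0,0],[-0.15,0,0,0,0,0],[-0.15,0,0,0,0,0],[-0.15,0,0,0,0,0],[-0.15,0,0,0,0,0],[-0.1,0,0,0,0,0],[-0.1,0,0,0,0,0]]'
python3 look.py p4 .022
```

```text
clock: 11.7
position: [0.556, 0.0911, 0.0033]
tool_rot: [-3.142, -0.0, 1.37]
force: [0.1, 4.2, 2.4]
grip_width: 0.0856
11.7 tcp in v [-0.0366  0.0549] 0.0033 [-3.142 -0.     1.37 ]
```

View pics/p4_s.png

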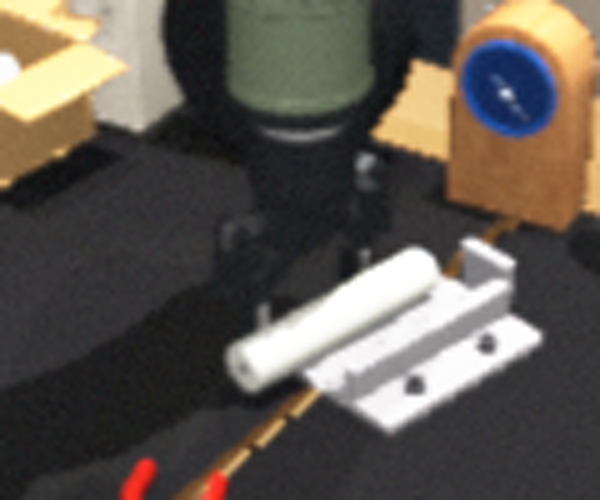

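```bash

python3 -m handwheel '[[-0.1,0,0,0,0,0],[-0.1,0,0,0,0,0],[-0.1,0,0,0,0,0],[-0.1,0,0,0,0,0],[-0.1,0,0,0,0,0],[-0.1,0,0,0,0,0],[0,0,0,0,0,0],[0,0,0,0,0,0]]'
python3 look.py p5 .024
```

```text
clock: 12.85
position: [0.553, 0.0765, 0.0033]
tool_rot: [-3.142, 0.0, 1.37]
force: [-0.1, -0.5, 0.5]
grip_width: 0.0855
12.85 tcp in v [-0.0366  0.04  ] 0.0033 [-3.142  0.     1.37 ]
```

View pics/p5_s.png

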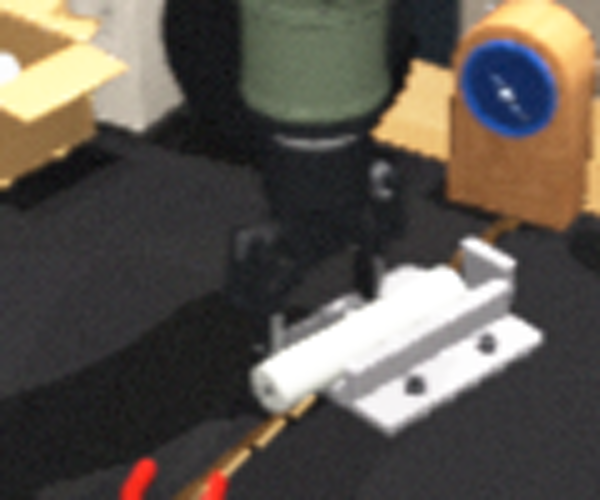

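View pics/p5_t.png

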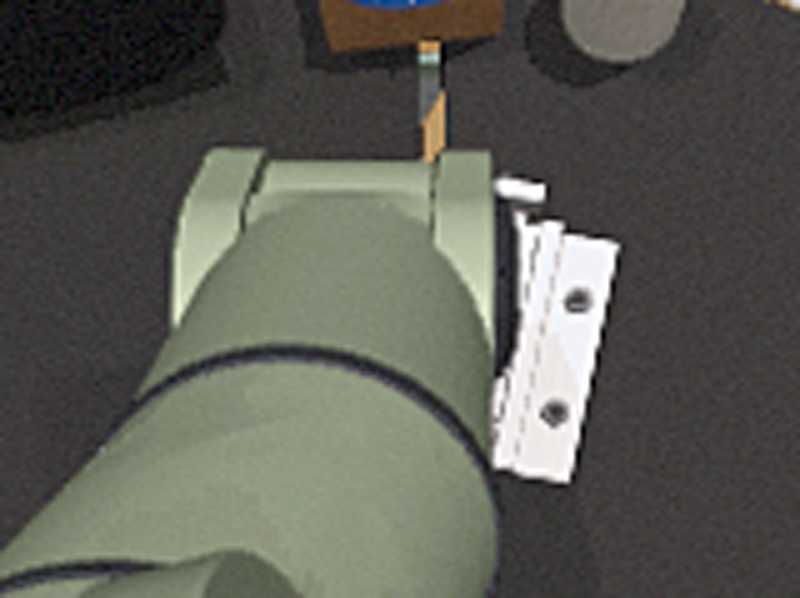

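```bash

python3 -m handwheel '[[0.4,0,0,0,0,0],[0.6,0,-0.2,0,0,0],[0.4,0,-1,0,0,0],[0,-0.5,-1,0,0,0],[0,-1,-1,0,0,0],[0,-1,-0.4,0,0,0],[0,-1,0,0,0,0],[0,-1,0,0,0,0]]' 1
python3 look.py p6 .024
python3 - <<'E'
from h import *
f=bot.grab_frame("top");V=[.5809,.03,-.2006]
cv2.imwrite("pics/q.png",cv2.resize(f["pixels"][100:300,150:350],None,fx=3,fy=3,interpolation=2))
for p in[(-.16,0,0),(-.16,0,.016),(-.13,0,.016)]:print((proj(f,w2(p,V))-[150,100])*3, w2(p,V))
E
```

```text
clock: 14.0
position: [0.4492, 0.1347, 0.0938]
tool_rot: [3.141, -0.001, 1.371]
force: [-0.6, -0.9, -0.4]
grip_width: -0.0001
14.0 tcp in v [-0.1499  0.0764] 0.0938 [ 3.141e+00 -1.000e-03  1.371e+00]
bar 0.75 [-0.033   0.0013] yaw rel 0.002 len 0.174
[283.02734581 358.83978601] [0.42410845 0.06188117 0.        ]
[282.57448998 358.76531777] [0.42410845 0.06188117 0.016     ]
[288.43070488 326.60356298] [0.45350686 0.05590345 0.016     ]
```

View pics/p6_s.png

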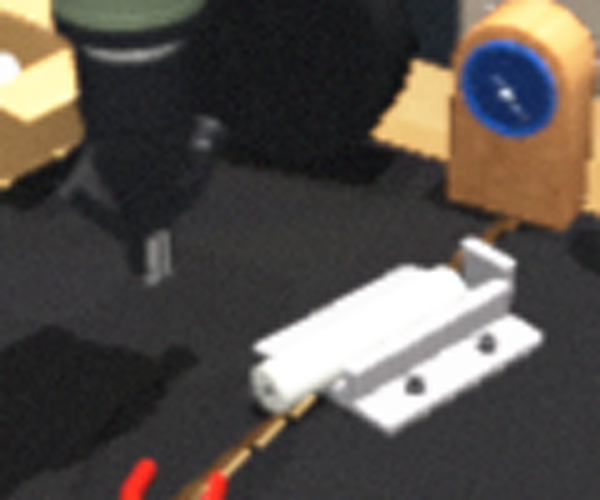

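View pics/q.png

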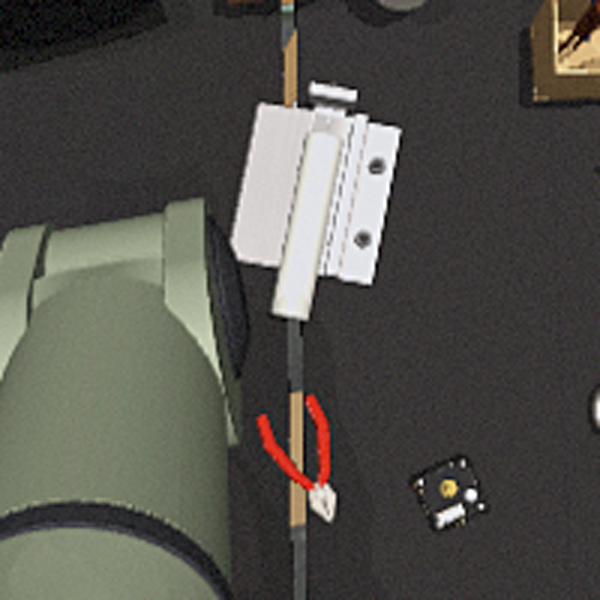

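```bash

python3 -m handwheel '[[-1,-0.1,0,0,0,0],[-1,-0.1,0,0,0,0],[-1,0,0,0,0,0],[-0.06,0,0.6,0,0,0],[0,0,1,0,0,0],[0,0,1,0,0,0],[0,0,0.52,0,0,0],[0,0,0,0,0,0]]'
python3 look.py p7 .024
```

```text
clock: 15.2
position: [0.4297, 0.0592, 0.0149]
tool_rot: [-3.141, 0.0, 1.369]
force: [0.6, 0.6, 0.6]
grip_width: -0.0002
15.2 tcp in v [-0.154  -0.0015] 0.0149 [-3.141  0.     1.369]
bar 0.82 [-0.0084  0.0013] yaw rel -0.015 len 0.125
```

View pics/p7_s.png

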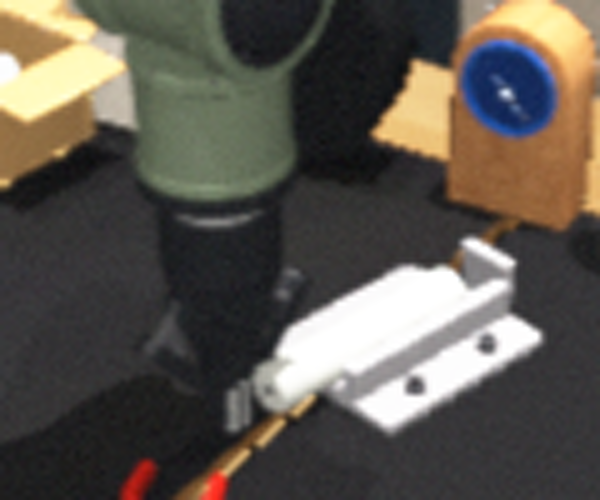

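```bash

python3 -m handwheel '[[0.06,0.1,-0.12,0,0,0],[0,0.12,0,0,0,0],[0,0.12,0,0,0,0],[0,0.12,0,0,0,0],[0,0.12,0,0,0,0],[0,0.12,0,0,0,0],[0,0.12,0,0,0,0],[0,0.12,0,0,0,0]]'
python3 look.py p8 .024
```

```text
clock: 16.35
position: [0.4527, 0.0561, 0.0182]
tool_rot: [-3.141, 0.0, 1.37]
force: [-2.7, 0.1, 2.2]
grip_width: -0.0
16.35 tcp in v [-0.1308 -0.    ] 0.0182 [-3.141  0.     1.37 ]
bar 0.56 [ 0.0088 -0.0002] yaw rel -0.041 len 0.096
```

View pics/p8_s.png

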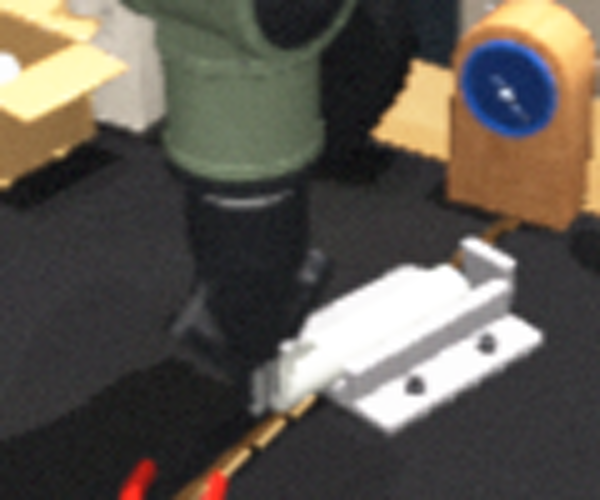

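View pics/p8_t.png

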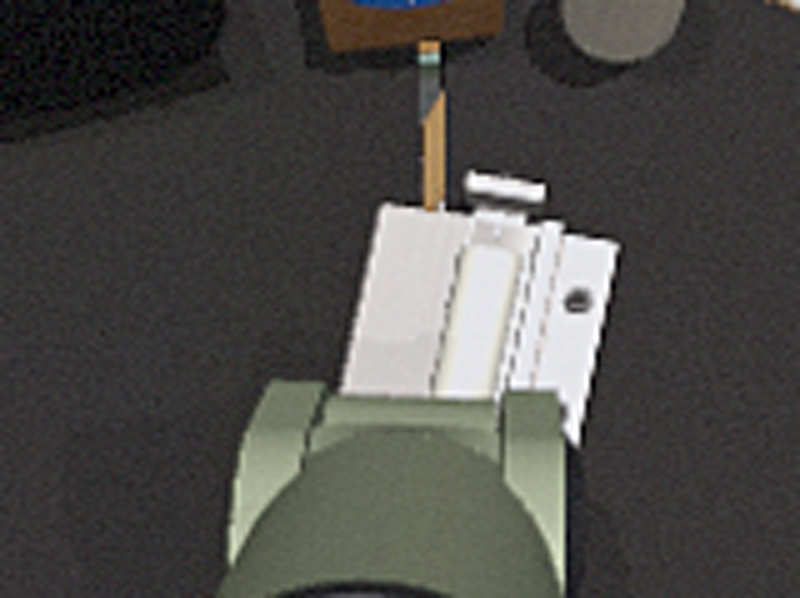

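```bash
python3 edge.py .042 493,243; python3 edge.py .040 505,197
python3 -m handwheel '[[0,0.12,0,0,0,0],[0,0.12,0,0,0,0],[0,0.12,0,0,0,0],[0,0.12,0,0,0,0],[0,0.12,0,0,0,0],[0,0.12,0,0,0,0],[0,0,0,0,0,0]]'
python3 look.py p9 .024
```

```text
493,243 [ 0.0538 -0.0006]
505,197 [ 0.083  -0.0021]
clock: 17.48
position: [0.4711, 0.0524, 0.0183]
tool_rot: [3.141, -0.0, 1.369]
force: [-0.2, -0.2, -0.2]
grip_width: -0.0
17.475 tcp in v [-1.121e-01  1.000e-04] 0.0183 [ 3.141 -0.     1.369]
bar 0.71 [ 0.0324 -0.0002] yaw rel -0.041 len 0.086
```

View pics/p9_t.png

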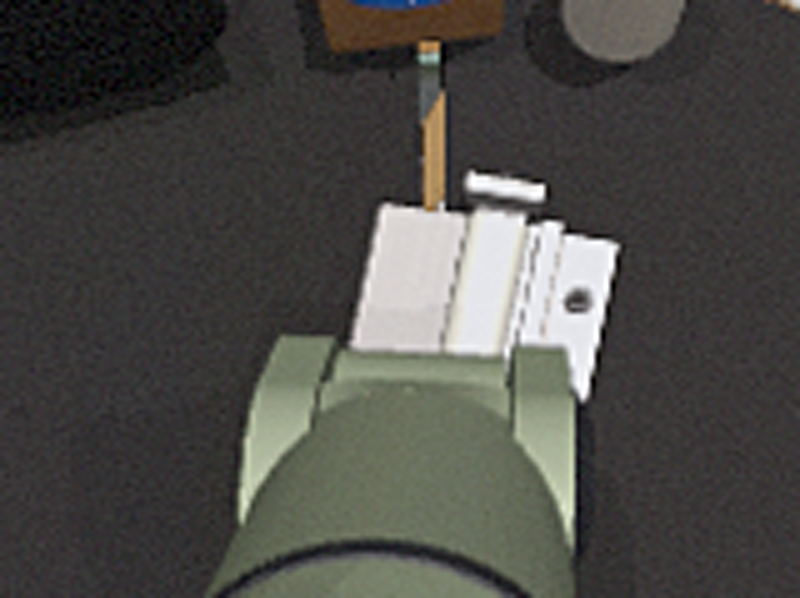

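View pics/p9_s.png

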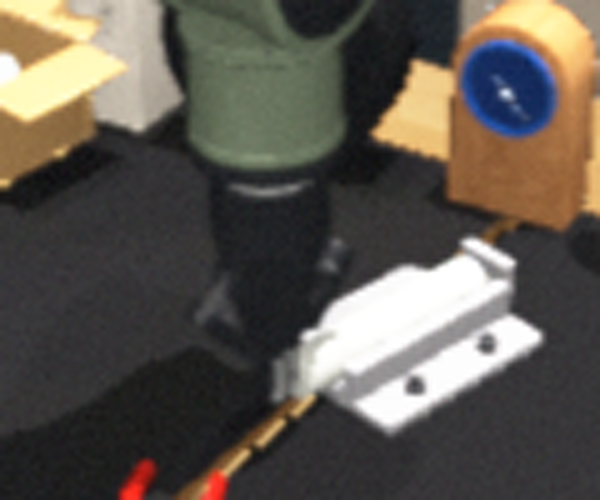

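```bash
python3 edge.py .042 497,209
python3 -m handwheel '[[0,0.06,0,0,0,0],[0,0.06,0,0,0,0],[0,0.06,0,0,0,0],[0,0.06,0,0,0,0],[0,0.04,0,0,0,0],[0,0.04,0,0,0,0]]'
```

```text
497,209 [0.0745 0.0009]
clock: 18.42
position: [0.4784, 0.0509, 0.0183]
tool_rot: [-3.141, 0.0, 1.37]
force: [-2.9, -0.3, 1.5]
grip_width: 0.0003
```

```bash

for i in 1; do python3 -m handwheel '[[0,0.04,0,0,0,0],[0,0.04,0,0,0,0]]'; done; python3 -m handwheel '[[0,0.04,0,0,0,0]]'
```

```text
clock: 18.68
position: [0.4804, 0.0505, 0.0183]
tool_rot: [-3.142, 0.0, 1.37]
force: [-2.7, 0.2, 1.1]
grip_width: 0.0
clock: 18.8
position: [0.4814, 0.0503, 0.0183]
tool_rot: [-3.142, 0.0, 1.37]
force: [-3.0, 0.0, 1.1]
grip_width: 0.0001
```

```bash
python3 look.py p10 .024
```

```text
18.8 tcp in v [-0.1015  0.    ] 0.0183 [-3.142  0.     1.37 ]
bar 0.88 [ 0.0446 -0.0002] yaw rel -0.016 len 0.079
```

View pics/p10_t.png

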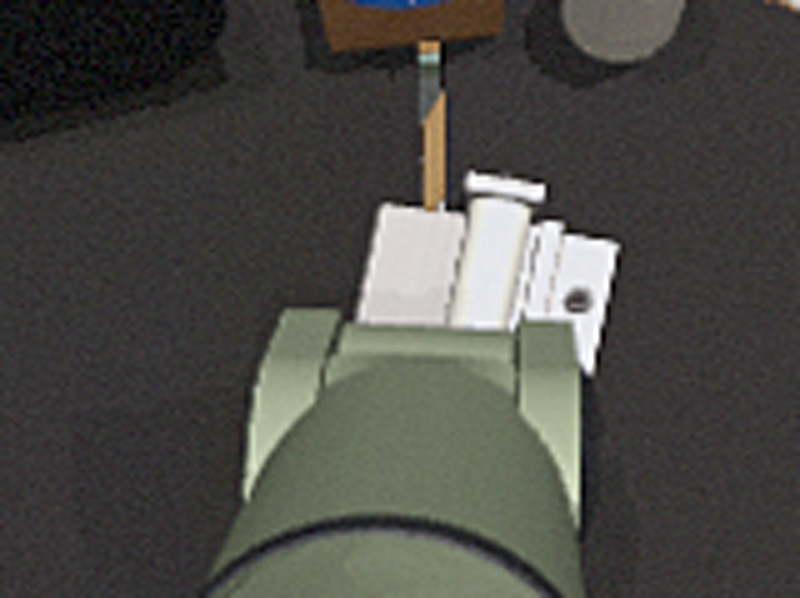

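Almost there; the last few steps until the force rises.

```bash
python3 -m handwheel '[[0,0.04,0,0,0,0]]'; python3 -m handwheel '[[0,0.03,0,0,0,0]]'
```

```text
clock: 19.08
position: [0.4822, 0.0501, 0.0183]
tool_rot: [-3.141, 0.0, 1.37]
force: [-2.8, 0.6, 1.1]
grip_width: 0.0001
clock: 19.2
position: [0.4831, 0.05, 0.0183]
tool_rot: [-3.141, 0.0, 1.37]
force: [-2.7, 0.4, 1.4]
grip_width: 0.0
```

```bash
python3 -m handwheel '[[0,0.03,0,0,0,0]]'; python3 -m handwheel '[[0,0.03,0,0,0,0]]'
```

```text
clock: 19.32
position: [0.4838, 0.0498, 0.0183]
tool_rot: [-3.142, 0.0, 1.37]
force: [-2.1, 0.2, 1.5]
grip_width: -0.0002
clock: 19.45
position: [0.4845, 0.0497, 0.0183]
tool_rot: [-3.141, 0.0, 1.37]
force: [-4.8, 0.2, 2.7]
grip_width: 0.0001
```

```bash
python3 -m handwheel '[[0,0.02,0,0,0,0]]'
```

```text
clock: 19.58
position: [0.4845, 0.0496, 0.0183]
tool_rot: [-3.14, 0.0, 1.37]
force: [-6.5, 1.4, 4.0]
grip_width: 0.0
```

```bash
python3 -m handwheel '[[0,-0.04,0,0,0,0],[0,-0.1,0,0,0,0],[0,-0.4,0,0,0,0],[0,-0.6,-0.2,0,0,0],[0,-0.6,-1,0,0,0],[0,0,-1,0,0,0],[1,0,-1,0,0,0],[1,0,-1,0,0,0]]'
python3 -m handwheel '[[1,0,-0.5,0,0,0],[1,0,0,0,0,0],[1,0,0,0,0,0],[1,0,0,0,0,0],[0,0,0,0,0,0]]'
python3 look.py p11 .024; python3 edge.py .0244 0,0 >/dev/null
python3 - <<'E'
from h import *
f=bot.grab_frame("top");V=[.5809,.03,-.2006]
a=f["pixels"][90:220,160:320].copy();a=cv2.resize(a,None,fx=5,fy=4.6,interpolation=2)
for p in[(.085,s*.012,.0244+.0126) for s in(-1,1)]+[(-.085,s*.0175,.0244) for s in(-1,1)]:
    q=(proj(f,w2(p,V))-[160,90]+.5)*[5,4.6];cv2.circle(a,tuple(int(k) for k in q),2,(0,0,255),-1)
cv2.imwrite("pics/fin.png",a)
E
```

```text
clock: 20.58
position: [0.4515, 0.1079, 0.1244]
tool_rot: [-3.141, -0.0, 1.369]
force: [0.2, -0.0, 0.5]
grip_width: -0.0001
clock: 21.2
position: [0.4714, 0.207, 0.1357]
tool_rot: [-3.141, -0.001, 1.372]
force: [0.2, -0.2, -0.0]
grip_width: -0.0001
21.2 tcp in v [-0.1425  0.1516] 0.1357 [-3.141e+00 -1.000e-03  1.372e+00]
bar 0.72 [0.0023 0.0011] yaw rel -0.016 len 0.172
```

View pics/fin.png

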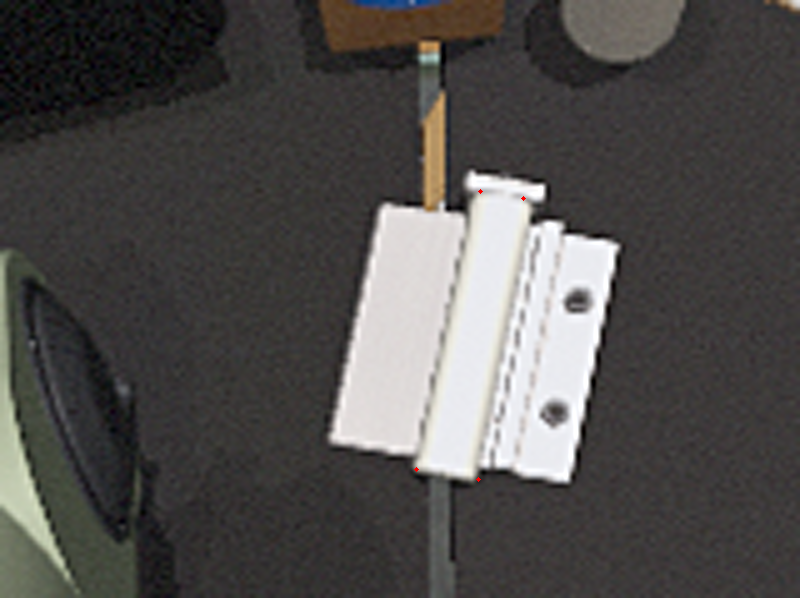

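View pics/p11_s.png

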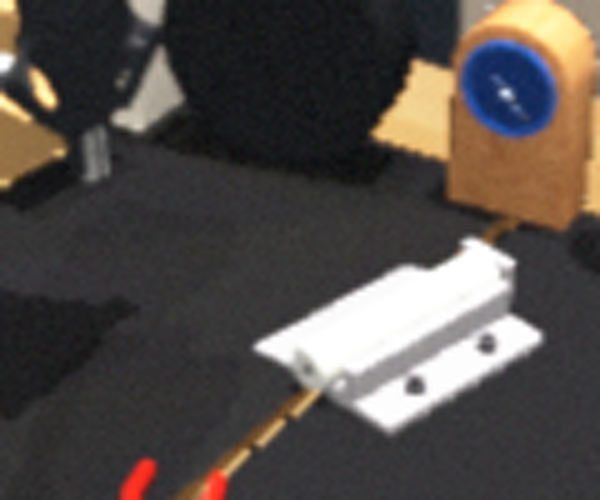

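The bar lies in the groove against the stop, and the red marks drawn at the expected seated position sit on its ends (near end about 415–478, 470–478; far end about 480–523, 192–198). The gripper is clear of everything, so I'm handing in.

```bash
python3 -c "
from workcell import bot
print(bot.job_done())"
```

```text
the job is handed in; nothing more can be done
None
```

I rolled the bar along the bench with the open fingers, up the ramp and over the crest into the groove. After that drop it was about 33 mm short of the stop. I then pushed its near end with the shut fingers until the tool stopped advancing and the force rose from about 2.7 N to 6.5 N. I backed off, moved clear and handed in at about 21 s.

- **Final position:** the camera put the bar's middle at x = +2.3 mm and y = +1.1 mm in the V-block frame. The x reading is inside the 3 mm limit. The measurement itself is only good to about 2 mm, and the stop makes the true value likely near 0.
- **Angle:** the relative yaw read -0.016 rad. It read +0.002 rad when the bar first dropped into the groove. Both are within the 0.05 rad limit.
- **On the way:** on the flat bench the bar stayed about 0.045 rad out of parallel, with only one finger touching it. It straightened on the ramp.
- **Forces:** the highest reading was 8 N. At the end the force was about zero and the gripper was in the air, clear of the work.
- **Not checked:** I did not measure the positions of the other objects at the end. The gripper's path stayed away from them.

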